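Fill the gap in the chisel case, shut it and hasp it

ROBOT

A 6-joint arm with a two-finger parallel gripper is mounted at the origin on the work surface. World frame = base frame: x ahead of the robot, y to its left, z up, the work surface at z = 0. Lengths are in m, angles in rad, forces in N, time in s.
With the tool pointing down it reaches from about 0.225 to 0.875 m from the base axis. Payload 3.4 kg.
Tool frame: the origin (TCP) lies on the centre line of the jaws, within the pads' length; the fingertips stand 22 mm ahead of it and the grasp point (between the pads) lies 3 mm ahead of it; z points along the fingers, y is the line along which they close (so a half turn about z gives the same grasp; the last joint's range is limited). The gripper opens to 85 mm and grips with 20 to 120 N. Pads are 22 mm wide; open, the fingers measure 114 mm over their backs; the gripper's body (76 mm by 85 mm) begins 54 mm behind the grasp point. The pads swing forward as they close: fully open they stand 13 mm farther back than shut.
Start: joints at [1.053, 0.276, 1.505, -0, 1.361, -0.121], TCP at [0.222, 0.53, 0.217] pointing down, gripper open.
Joint ranges: [-2.89, 2.89], [-0.75, 2.08], [0.22, 2.7], [-1.18, 4.32], [0.11, 2.71], [-2.7, 2.7]. Speed limits (rad/s): [2.57, 2.57, 3.14, 3.14, 3.14, 3.14].

INTERFACE

Orientations are given as a unit quaternion [w, x, y, z].
In Python, from rig import manip gives the robot as it stands.
- The arm moves only by the shell command python3 steer.py 'ROWS' [OPENING] [FORCE]. ROWS is rows parted by semicolons, their numbers by spaces, 1 to 5 of them, each of 4 numbers: dx, dy, dz in m, then a turn about the tool's z in rad; each row shifts and turns the commanded pose from where the row before left it, along the tool's axes as they then stand; what a row does not reach is not made up. A row lasts 1/12 s, in which the tool goes at most 0.0417 m and 0.125 rad, less where a joint would pass 70% of its speed; a pose out of reach is approached as far as the arm can. OPENING is the finger opening in m, set as the command begins (- or left out keeps the last). The fingers move at their own pace and stop on an object; FORCE is the grip in N (left out, the last holds). Time passes only in rows, so rows that do not move let the fingers close. It prints the time, the measured TCP pose, the force, the opening and the grip force at its end.
- manip.get_state(): the state, without advancing time (a new reading comes with each control period).
- manip.get_image(name): name is "scene" or "top" or "wrist"; returns a dict with "img" (384x512x3 uint8, red, green, blue), "camera_matrix" (3x3 intrinsics, pixels), "T" (4x4, takes a point from camera to world coordinates); the wrist camera has in their place "hand_eye" (4x4, takes a point from camera to tool coordinates, whose origin is the TCP and whose axes are the flange's). Camera axes: x right, y down, z forward; pixel columns grow to the right and rows downward; lengths in m; the calibration is good to about 2 mm. A picture is of the moment at which its call begins: read the wrist's pose just before it. There is no depth.
- manip.sign_off(): hands the job in; it is judged then, once.
The state is a dict: "clock": time; "qpos": joint angles; "qd": joint speeds; "effort": joint torques, N m; "position": TCP position; "ee_rot": TCP orientation; "contact_force": force on the tool from outside, world axes, zero at the start; "moment": the same for the moment, N m; "width": finger opening in m; "gripper_force": force on a finger pad.
Only numpy, scipy, OpenCV 4.12 (cv2) and the standard library are available. Lean on these libraries where they do the work, as an engineer would, in place of code of your own. Each camera call takes 0.05 s, during which the arm holds its last target. There are 200 camera calls.

TASK

Lay the spare cold chisel from the bench into the one empty cell of the chisel case, like the others. Then shut the lid fully, and after that swing the hasp right down over the staple on the front of the case until it lies flat. Leave the stored chisels in their cells and do not knock the other things on the bench about.

Things in the scene. Friction and masses are not known exactly. Their poses are not given: they have to be found in the camera images.
- case: dark steel chisel case fixed to the bench, 220 (x) x 290 (y) x 100 tall without lid, walls 5. Origin: middle of its underside. +x points away from the robot to the lid's hinge side; its -x face (front, with the staple) faces the robot. Inside, two wooden battens run along y, 16 thick, at x = -45 and +45; their notches make four cells. Between the battens is free room for fingers, 74 along x
- cell0 (a point): middle of a cell, 90 to the case's -y side, at the notch floor 70 above the bench: here comes the middle of a chisel's underside. Notches are 31 wide, 14 deep; a chisel lies along the case's x across both battens, either way round, one to a cell. One cell, which varies, has no chisel near this point. Axes as the case
- cell1 (a point): middle of a cell, 30 to the case's -y side, at the notch floor 70 above the bench: here comes the middle of a chisel's underside. Notches are 31 wide, 14 deep; a chisel lies along the case's x across both battens, either way round, one to a cell. One cell, which varies, has no chisel near this point. Axes as the case
- cell2 (a point): middle of a cell, 30 to the case's +y side, at the notch floor 70 above the bench: here comes the middle of a chisel's underside. Notches are 31 wide, 14 deep; a chisel lies along the case's x across both battens, either way round, one to a cell. One cell, which varies, has no chisel near this point. Axes as the case
- cell3 (a point): middle of a cell, 90 to the case's +y side, at the notch floor 70 above the bench: here comes the middle of a chisel's underside. Notches are 31 wide, 14 deep; a chisel lies along the case's x across both battens, either way round, one to a cell. One cell, which varies, has no chisel near this point. Axes as the case
- staple (a point): steel lug on the front face of the case at its y = 0, 7 wide, 16 tall, standing 14 out of the face; this point is the middle of its outer end, 66 above the bench. It comes through the hasp's slot and then stands about 6 proud of the strap
- spare: the spare cold chisel, loose on the bench to the right of the case (the robot's right, -y): plain steel bar 22 x 22 with a short flattened blade at +x and a round striking head at -x, 145 long overall (from x = -72 to +73), about 0.4 kg (varies). Origin at the middle of its underside; x along the chisel, z up
- chisel_a: cold chisel already stored in the case, same shape and size as the spare, resting in one of the four cells, its top 92 above the bench. Origin at the middle of its underside; x along the chisel
- chisel_b: cold chisel already stored in the case, same shape and size as the spare, resting in one of the four cells, its top 92 above the bench. Origin at the middle of its underside; x along the chisel
- chisel_c: cold chisel already stored in the case, same shape and size as the spare, resting in one of the four cells, its top 92 above the bench. Origin at the middle of its underside; x along the chisel
- lid (a joint): lid angle in rad: 0 shut, grows as it opens, stop at 1.0. Starts half open at 0.91 to 0.99 and overhangs the cells: its near edge is then 10 to 26 nearer the robot than the case's middle and 275 to 290 above the bench, so reach the cells tilted, from the robot's side, under that edge. Stiff hinge: the lid stays where it is left; about 2 to 6 N near its near edge push it shut
- lid_hinge (a point): middle of the lid's hinge axis, on the far top rim of the case (x = +110, z = 100 in the case frame); the axis is the case's y. The lid is a flat steel plate 222 (from the hinge to the near edge) x 294 x 8; its underside passes through the axis. The point turns with the lid: z is the lid's outer normal, up when shut
- lid_push_right (a point): point on the lid's outer (top) face, 190 from the hinge, 32 from the near edge, 90 to the case's -y side, clear of the hasp: a good place to push the lid shut. Turns with the lid
- lid_push_left (a point): the same as lid_push_right, 90 to the case's +y side
- hasp (a joint): hasp angle in rad relative to the lid: 0 flat down the front of the case over the staple (with the lid shut), pi/2 straight out to the robot, pi straight up; stop at 2.7. Starts at 1.9 to 2.4, so with the lid shut it leans up and out to the robot. Stiff pin: it stays where it is left; about 2 to 3 N on the tab move it
- hasp_pin (a point): middle of the hasp's pin at the lid's near edge, y = 0 in the case frame; with the lid shut at x = -116, z = 103 in the case frame. The pin's axis is the case's y; the middle plane of the strap passes through it
- hasp_tab (a point): point on the outer face of the hasp's end tab, 59 from the pin. Steel strap 70 long from the pin, 36 wide, 4 thick; slot 16 wide from 26 to 48, tab from 48 to 71 from the pin. The outer face looks to the robot when hasped, up or back when raised: push on it. The point turns with the hasp: -x is the outer normal, -z runs from pin to tab
- hammer: hammer lying on the bench, about 280 long. Not part of the job. Origin at its underside
- brush: wire brush lying on the bench, about 200 long. Not part of the job. Origin at its underside
- drift: short round steel pin lying on the bench, 16 diameter, 100 long: not a chisel. Not part of the job. Origin at its underside
- file: flat file with a wooden handle, 190 long, lying on the bench. Not part of the job. Origin at its underside
- flux: white lidded jar, 70 diameter, 100 tall. Not part of the job. Origin at its underside
- mug: white mug, 84 diameter, 95 tall, handle at its +y side. Not part of the job. Origin at its underside
- tongs: smith's tongs lying flat, about 320 long. Not part of the job. Origin at its underside

How it is judged:
On the way, in this order (a step that is already met when the one before it is completed fails the run):
1. the spare chisel lies in the empty cell, on both battens, let go, with the lid still open ((y of spare in the frame of case between -0.102 and -0.078 m or y of spare in the frame of case between -0.042 and -0.018 m or y of spare in the frame of case between 0.018 and 0.042 m or y of spare in the frame of case between 0.078 and 0.102 m) and x of spare in the frame of case between -0.035 and 0.035 m and z of spare in the frame of case between 0.064 and 0.076 m and angle between the x axis of spare and the x axis of case, either way round below 0.15 rad and contact force between spare and the fingers below 0.1 N and linear speed of spare below 0.05 m/s and value of joint lid above 0.3 rad), for 0.2 s.
2. the lid is shut, with the hasp still raised (value of joint lid below 0.04 rad and value of joint hasp above 0.5 rad), for 0.2 s.
3. the hasp is over the staple (value of joint hasp below 0.1 rad), for 0.2 s.
At the end, for the whole second after the job is handed in: The spare rests in the formerly empty cell on both battens (12 mm across, 35 mm along, 6 mm in height, 0.15 rad, either way round); lid shut (under 0.04 rad), hasp down over the staple (under 0.1 rad); stored chisels within 25 mm of where they lay ((y of spare in the frame of case between -0.102 and -0.078 m or y of spare in the frame of case between -0.042 and -0.018 m or y of spare in the frame of case between 0.018 and 0.042 m or y of spare in the frame of case between 0.078 and 0.102 m) and x of spare in the frame of case between -0.035 and 0.035 m and z of spare in the frame of case between 0.064 and 0.076 m and angle between the x axis of spare and the x axis of case, either way round below 0.15 rad and value of joint lid below 0.04 rad and value of joint hasp below 0.1 rad and linear speed of spare below 0.02 m/s and distance of each of chisel_a, chisel_b, chisel_c from where it was at the start of the episode below 0.025 m); the robot touches nothing.
It fails at once if a stored chisel is shifted out of its place (over 25 mm) (distance of any of chisel_a, chisel_b, chisel_c from where it was at the start of the episode above 0.025 m).
It fails at once if another thing on the bench is knocked away (over 40 mm) (distance of any of hammer, brush, drift, file, flux, mug, tongs from where it was at the start of the episode above 0.04 m).
It also fails if it takes over 72 s, if anything falls off the work surface, if the arm or the gripper's body presses on something with over 40 N, if the wrist force passes 120 N, or if a joint passes its speed limit or range.

## Working session

There is one attempt and no reset: what is moved stays moved. The work goes in short steps, Python scripts to look and compute and a shell command to move; the robot and the scene stay as the last step left them, time stands still between calls to the robot, and variables do not carry over. Pictures are saved under pics/ and viewed, at most 10 in all, crops included, and the job is handed in when it is done.

```bash
ls; mkdir -p pics
python3 - <<'E'
from rig import manip
import cv2,numpy as np
print(manip.get_state())
for n in ("scene","top"):
    d=manip.get_image(n); cv2.imwrite(f"pics/{n}0.png",d["img"][:,:,::-1]); np.savez(f"{n}0.npz",img=d["img"],K=d["camera_matrix"],T=d["T"]); print(n,d["camera_matrix"],d["T"])
E
```

```text
pics
rig.py
steer.py
{'clock': 0.0, 'qpos': array([ 1.05298789e+00,  2.76593872e-01,  1.50614483e+00, -1.09848195e-05,
        1.36068935e+00, -1.20995165e-01]), 'qd': array([-0.00048348,  0.00010079, -0.00011381,  0.00016726, -0.00166565,
       -0.00171134]), 'effort': array([-1.96586559e-03, -4.16778481e+01, -2.45803821e+01,  1.78482048e-05,
        1.11054821e-02,  2.64267840e-05]), 'position': array([0.22195501, 0.52983056, 0.21623571]), 'ee_rot': array([-2.83056712e-04,  1.97106266e-01,  9.80381700e-01, -8.72969427e-04]), 'contact_force': array([-0.21147097, -0.79146996, -0.39106501]), 'moment': array([0.02040487, 0.02620964, 0.04010973]), 'gripper_force': 0.0, 'width': 0.08534459110930445}
scene [[406.00458923   0.         261.22673762]
 [  0.         406.00458923 189.08800334]
 [  0.           0.           1.        ]] [[ 0.8667151  -0.3423683   0.36275183 -0.01068104]
 [-0.49839102 -0.62397293  0.60188386 -0.91980875]
 [ 0.02028136 -0.70245408 -0.71144004  1.21682779]
 [ 0.          0.          0.          1.        ]]
top [[491.85817655   0.         249.74923121]
 [  0.         491.85817655 190.84114348]
 [  0.           0.           1.        ]] [[-2.28253363e-02 -9.82872704e-01  1.82866760e-01  2.44410395e-01]
 [-9.99728754e-01  2.32868404e-02  3.76529669e-04  1.09969788e-02]
 [-4.62846978e-03 -1.82808564e-01 -9.83137633e-01  1.84979141e+00]
 [ 0.00000000e+00  0.00000000e+00  0.00000000e+00  1.00000000e+00]]
```
View pics/scene0.png

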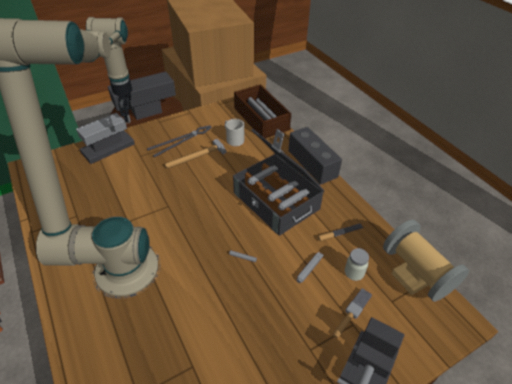

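View pics/top0.png

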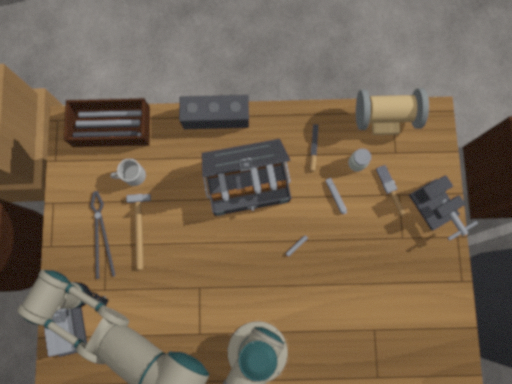

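The scene view shows the case at about (278,190) and the spare at (310,266). In the top view they are at (247,180) and (337,196), and the drift is at (297,245). I'll enlarge both views.

Run:
```python
import cv2,numpy as np
a=cv2.imread("pics/top0.png")[130:225,190:360]; b=cv2.imread("pics/scene0.png")[145:240,222:332]
a=cv2.resize(a,None,fx=4.7,fy=4.7,interpolation=cv2.INTER_CUBIC)
cv2.imwrite("pics/ta.png",a); cv2.imwrite("pics/sb.png",cv2.resize(b,None,fx=6,fy=6,interpolation=cv2.INTER_CUBIC))
```

View pics/ta.png

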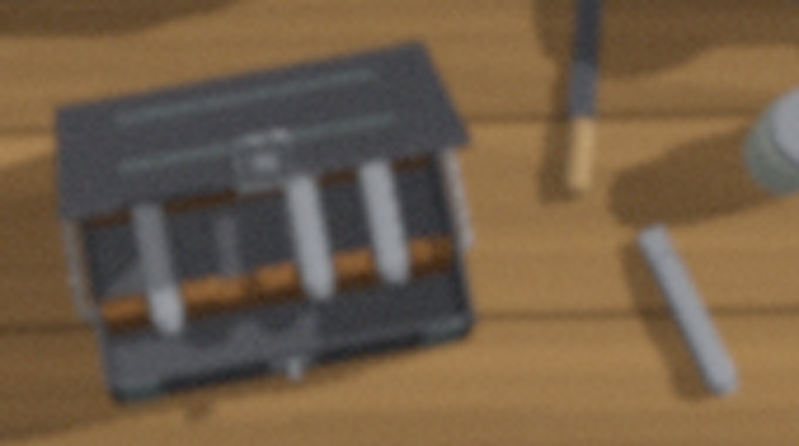

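View pics/sb.png

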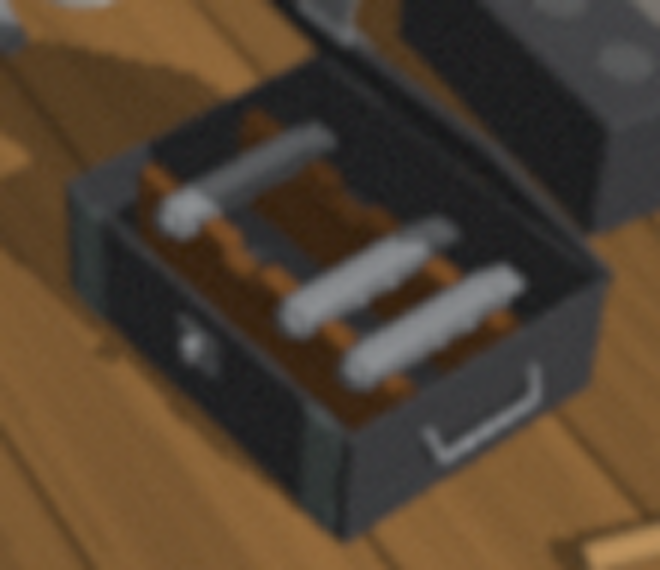

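Cell2 (+30) is the empty one: the stored chisels sit in cell0, cell1 and cell3 at crop columns 385, 310 and 160. The spare's ends are at about crop (652,232) and (722,388). Next I'll get rough positions.

```bash
cat > h.py <<'E'
import numpy as np, cv2
from scipy.spatial.transform import Rotation as R
from rig import manip
def ray(K,T,uv):
    uv=np.atleast_2d(np.float64(uv)); d=np.c_[(uv-[K[0,2],K[1,2]])/[K[0,0],K[1,1]],np.ones(len(uv))]
    return T[:3,3], d@T[:3,:3].T
def onz(K,T,uv,z):
    o,d=ray(K,T,uv); return o+d*((z-o[2])/d[:,2])[:,None]
def proj(K,T,P):
    p=(np.atleast_2d(P)-T[:3,3])@T[:3,:3]; return (p/p[:,2:])[:,:2]*[K[0,0],K[1,1]]+[K[0,2],K[1,2]]
def load(n):
    d=np.load(n+".npz"); return d["K"],d["T"],d["img"]
def tool(s=None):
    s=s or manip.get_state(); T=np.eye(4); q=s["ee_rot"]; T[:3,:3]=R.from_quat(q[[1,2,3,0]]).as_matrix(); T[:3,3]=s["position"]; return T
def grab(n,name):
    t=tool(); d=manip.get_image(n); T=t@d["hand_eye"] if n=="wrist" else d["T"]
    np.savez(name+".npz",K=d["camera_matrix"],T=T,img=d["img"]); cv2.imwrite(f"pics/{name}.png",d["img"][:,:,::-1]); return d["camera_matrix"],T,d["img"]
def go(p,yaw=None):
    "delta in tool axes to world point p, and turn so tool x axis has world yaw"
    t=tool(); r=t[:3,:3]; d=r.T@(np.array(p)-t[:3,3]); w=np.arctan2(r[1,0],r[0,0])
    print("delta tool",d.round(4),"tcp",t[:3,3].round(4),"toolx yaw %.4f"%w, "" if yaw is None else "turn %.4f"%(-((yaw-w+np.pi)%(2*np.pi)-np.pi)))
def cv(pts): return np.array(pts)
E
python3 - <<'E'
from h import *
K,T,_=load("top0")
c=lambda x,y:(x/4.7+190-.4,y/4.7+130-.4)
print(onz(K,T,[c(652,232),c(722,388)],.022))
print("rim front L,R",onz(K,T,[c(108,380),c(470,320)],.1))
print("staple",onz(K,T,[c(293,368)],.066))
print("lidedge",onz(K,T,[c(62,215),c(468,142)],.285))
t=tool();print(t.round(3)); print(manip.get_image("wrist")["hand_eye"].round(4))
E
```

```text
[[ 0.62315572 -0.28738079  0.022     ]
 [ 0.49490292 -0.33651301  0.022     ]]
rim front L,R [[ 0.50138989  0.14682698  0.1       ]
 [ 0.54136328 -0.1314952   0.1       ]]
staple [[0.51244099 0.0051027  0.066     ]]
lidedge [[ 0.59040443  0.16330108  0.285     ]
 [ 0.63568332 -0.11977005  0.285     ]]
[[-0.922  0.386 -0.001  0.222]
 [ 0.386  0.922 -0.001  0.53 ]
 [ 0.    -0.002 -1.     0.216]
 [ 0.     0.     0.     1.   ]]
[[-4.000e-04 -9.595e-01 -2.817e-01  7.110e-02]
 [ 1.000e+00 -2.000e-04 -7.000e-04 -1.000e-04]
 [ 6.000e-04 -2.817e-01  9.595e-01 -1.572e-01]
 [ 0.000e+00  0.000e+00  0.000e+00  1.000e+00]]
```

```bash
A='-.026 -.03 -.007 0;-.026 -.03 -.007 0;-.026 -.03 -.007 0;-.026 -.03 -.007 0;-.026 -.03 -.007 0'
python3 steer.py '-.026 -.03 -.007 0;-.026 -.03 -.007 0;-.026 -.03 -.007 0;-.026 -.03 -.007 0;-.026 -.03 -.007 0' && python3 steer.py '-.026 -.03 -.007 0;-.026 -.03 -.007 0;-.026 -.03 -.007 0;-.026 -.03 -.007 0;-.026 -.03 -.007 0' && python3 steer.py '-.026 -.03 -.007 0;-.026 -.03 -.007 0;-.026 -.03 -.007 0;-.026 -.03 -.007 0' && python3 steer.py '0 0 0 -.11;0 0 0 -.11;0 0 0 -.11;0 0 0 -.11;0 0 0 -.11' && python3 steer.py '0 0 0 0;0 0 0 0'
python3 - <<'E'
from h import *
K,T,img=grab("wrist","w1"); print(K,T.round(3)); go([.5,-.25,.32],np.pi+.366)
E
```

```text
clock: 0.57
position: [0.2841, 0.3399, 0.2521]
ee_rot: [-0.0, 0.197, 0.98, -0.0]
contact_force: [1.3, -0.5, 0.2]
width: 0.0855
gripper_force: 0.0
clock: 0.98
position: [0.3459, 0.1514, 0.2874]
ee_rot: [0.0, 0.197, 0.98, 0.0]
contact_force: [0.9, 0.8, -0.5]
width: 0.0852
gripper_force: 0.0
clock: 1.32
position: [0.3955, 0.0004, 0.3155]
ee_rot: [0.0, 0.197, 0.98, 0.0]
contact_force: [0.4, -0.2, 0.3]
width: 0.0852
gripper_force: 0.0
clock: 1.73
position: [0.3954, 0.002, 0.3148]
ee_rot: [-0.0, -0.079, 0.997, 0.0]
contact_force: [-0.1, 0.2, 0.3]
width: 0.0854
gripper_force: 0.0
clock: 1.9
position: [0.3954, 0.0023, 0.3149]
ee_rot: [-0.0, -0.075, 0.997, 0.0]
contact_force: [-0.7, -0.7, -0.1]
width: 0.0854
gripper_force: 0.0
[[266.77407403   0.         259.51865162]
 [  0.         266.77407403 197.75873628]
 [  0.           0.           1.        ]] [[-0.149  0.949  0.278  0.325]
 [ 0.989  0.144  0.041 -0.009]
 [-0.001  0.281 -0.96   0.472]
 [ 0.     0.     0.     1.   ]]
delta tool [-0.0655 -0.2652 -0.0051] tcp [0.3955 0.0024 0.315 ] toolx yaw -2.9909 turn -0.2153
```

View pics/w1.png

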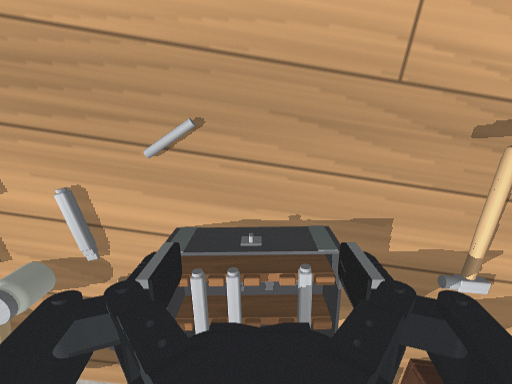

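The wrist view shows the case's front face (rows 228–252, columns 170–340), the staple at (251,240), and chisels at columns 198, 233 and 305. The gap at 269 is cell2. The spare is at about (76,225). I'll move over the spare.

```bash
python3 steer.py '-.008 -.035 0 0;-.008 -.035 0 0;-.008 -.035 0 0;-.008 -.035 0 0;-.008 -.035 0 0' >/dev/null && python3 steer.py '-.008 -.035 0 0;-.008 -.035 0 0;-.008 -.035 0 0;0 0 0 -.11;0 0 0 -.105' > /dev/null&& python3 steer.py '0 0 0 0;0 0 0 0'
python3 - <<'E'
from h import *
K,T,img=grab("wrist","w2")
for n,roi in (("w1",(30,150,40,400)),("w2",(0,384,0,512))):
    K,T,img=load(n); hsv=cv2.cvtColor(img,cv2.COLOR_RGB2HSV); m=((hsv[...,1]<45)&(hsv[...,2]>95)).astype(np.uint8)
    k,lab,st,ce=cv2.connectedComponentsWithStats(m)
    for i in range(1,k):
        if st[i,4]>60:
            r=cv2.minAreaRect(np.argwhere(lab==i)[:,::-1].astype(np.float32)); b=cv2.boxPoints(r)
            print(n,st[i],ce[i].round(1),np.round(r[1],1),onz(K,T,ce[i],.022).round(3)[0],b.round(1).tolist())
img=load("w1")[2][215:345,150:350]; cv2.imwrite("pics/w1c.png",cv2.resize(img[:,:,::-1],None,fx=4,fy=4,interpolation=cv2.INTER_CUBIC))
E
```

```text
clock: 2.95
position: [0.5016, -0.2646, 0.3148]
ee_rot: [-0.0, -0.181, 0.983, 0.0]
contact_force: [-0.7, 0.3, 0.1]
width: 0.0851
gripper_force: 0.0
w1 [143 118  52  40 566] [168.5 138.2] [10.  57.5] [ 0.377 -0.153  0.022] [[141.89999389648438, 151.10000610351562], [188.6999969482422, 117.5999984741211], [194.5, 125.80000305175781], [147.6999969482422, 159.1999969482422]]
w1 [  54  188   45   73 1162] [ 75.2 223. ] [79.5 18.1] [ 0.552 -0.312  0.022] [[51.400001525878906, 191.6999969482422], [67.69999694824219, 183.89999389648438], [102.0999984741211, 255.5], [85.80000305175781, 263.3999938964844]]
w1 [241 233  21  13  90] [250.4 242.1] [16.3 14.3] [0.542 0.007 0.022] [[239.39999389648438, 243.60000610351562], [249.0, 233.0], [261.0, 244.0], [251.5, 254.5]]
w1 [135 242  38  47 457] [152.1 265.3] [15.7 54.2] [ 0.618 -0.171  0.022] [[133.0, 282.70001220703125], [158.60000610351562, 234.8000030517578], [172.39999389648438, 242.1999969482422], [146.89999389648438, 290.1000061035156]]
w1 [347 242  38  47 467] [366.7 264.9] [54.1 15.2] [0.556 0.232 0.022] [[340.0, 247.5], [351.8999938964844,
[... 3845 characters left out ...]
0517578, 289.3999938964844], [228.6999969482422, 269.79998779296875], [238.10000610351562, 275.0], [227.1999969482422, 294.70001220703125]]
w2 [322 272  25  57 714] [334.4 304.3] [16.4 56.3] [ 0.712 -0.026  0.022] [[319.20001220703125, 325.3999938964844], [337.0, 272.0], [352.6000061035156, 277.20001220703125], [334.79998779296875, 330.6000061035156]]
w2 [411 279  13   9  66] [415.7 282.8] [ 7.5 12.4] [0.611 0.1   0.022] [[409.5, 279.8999938964844], [421.5, 276.8999938964844], [423.29998779296875, 284.20001220703125], [411.29998779296875, 287.20001220703125]]
w2 [ 92 347  36  37 642] [110.7 371.5] [35. 36.] [ 1.041 -0.406  0.022] [[92.0, 383.0], [92.0, 347.0], [127.0, 347.0], [127.0, 383.0]]
```

View pics/w2.png

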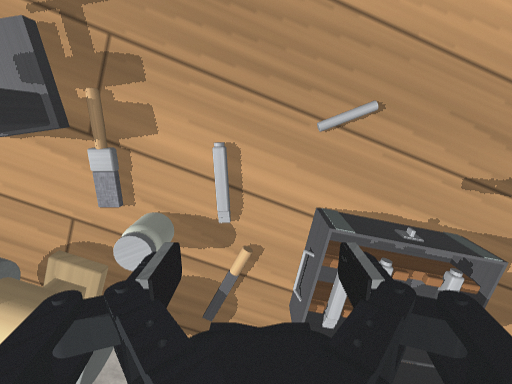

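View pics/w1c.png

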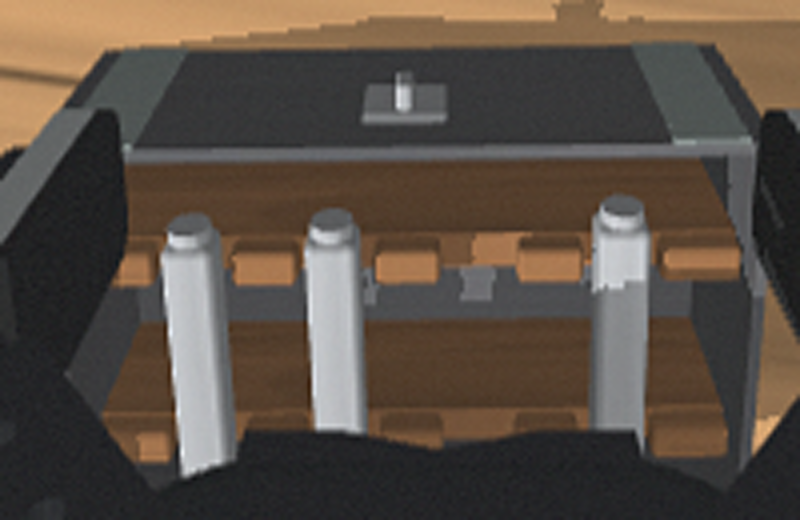

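The spare's head end is nearest the robot at (218,142), with the blade away at (224,222). The case is square to the wrist view and the cell2 notch is at crop columns 440–520. I'll compute the poses.

Run:
```python
from h import *
K,T,_=load("w2"); P=onz(K,T,[(218.4,141.9),(224.6,222.3)],.022); d=P[1]-P[0]; print("spare",P.round(4).tolist(),np.linalg.norm(d),"yaw",np.arctan2(d[1],d[0]),"mid",P.mean(0).round(4))
K,T,_=load("w1"); P=onz(K,T,[(60,188),(92,256)],.022); d=P[1]-P[0];print("spare w1",P.round(4).tolist(),np.arctan2(d[1],d[0]))
c=lambda x,y:(x/4+150-.4,y/4+215-.4)
b=onz(K,T,[c(108,50),c(714,46)],0); d=b[1]-b[0]; print("bottom",b.round(4).tolist(),np.linalg.norm(d),"yaw",np.arctan2(-d[0],d[1]))
r=onz(K,T,[c(752,139),c(130,148)],.1); d=r[0]-r[1];print("rim L / pt",r.round(4).tolist(),"yaw",np.arctan2(-d[0],d[1]))
n=onz(K,T,[c(479,235),c(478,410)],.084); d=n[1]-n[0]; print("notch",n.round(4).tolist(),"yaw",np.arctan2(d[1],d[0]))
print("staple",onz(K,T,[c(404,76)],.066))
yaw=np.arctan2(-(b[1]-b[0])[0],(b[1]-b[0])[1])
ex=np.array([np.cos(yaw),np.sin(yaw)]);ey=np.array([-ex[1],ex[0]])
C=b.mean(0)[:2]+.11*ex; C2=r[0][:2]-.145*ey+.11*ex; C3=n[0][:2]-.03*ey+.053*ex
print("centres",C,C2,C3)
# lid: top view edge from scene0/top0 via plane through lid at angle a: check predicted edge corners
for nm in("top0",):
    K,T,_=load(nm)
    for a in(.91,.95,.99):
        for y in(-.147,.147):
            p=np.r_[C+ex*(.11-.222*np.cos(a))+ey*y,.1+.222*np.sin(a)]; q=proj(K,T,p)[0]; print(a,y,((q-[190,130]+.4)*4.7).round(1))
```

```text
spare [[0.4924, -0.3415, 0.022], [0.6239, -0.2861, 0.022]] 0.14265015363299702 yaw 0.39917026828817 mid [ 0.5581 -0.3138  0.022 ]
spare w1 [[0.4898, -0.3352, 0.022], [0.6152, -0.2834, 0.022]] 0.39157424442485433
bottom [[0.543, -0.1358, 0.0], [0.4978, 0.1491, -0.0]] 0.28851625781230966 yaw 0.15727379299452462
rim L / pt [[0.4967, 0.1387, 0.1], [0.5364, -0.0979, 0.1]] yaw 0.16622982327327182
notch [[0.5638, 0.0436, 0.084], [0.6494, 0.057, 0.084]] yaw 0.1552770377230791
staple [[0.50585249 0.00350249 0.066     ]]
centres [0.62907514 0.02387952] [0.62807522 0.01268533] [0.62081237 0.0222613 ]
0.91 -0.147 [475.5 158.4]
0.91 0.147 [ 61.1 232.5]
0.95 -0.147 [474.2 146.9]
0.95 0.147 [ 58.7 221. ]
0.99 -0.147 [472.7 135. ]
0.99 0.147 [ 56.2 209.3]
```

```bash
python3 -c "
from h import *
go([.511,-.334,.12],np.pi+.395)"
```

```text
delta tool [ 0.0161 -0.0684  0.195 ] tcp [ 0.5016 -0.2644  0.315 ] toolx yaw -2.7765 turn -0.0299
```

```bash
python3 steer.py '.003 -.0137 .039 0;.003 -.0137 .039 0;.003 -.0137 .039 0;.003 -.0137 .039 0;.0041 -.0136 .039 0' .06 >/dev/null; python3 steer.py '0 0 0 -.03;0 0 0 0;0 0 0 0';  python3 -c "
from h import *
grab('wrist','w3')
go([.511,-.334,.026],np.pi+.395)"
```

```text
clock: 3.67
position: [0.5116, -0.334, 0.1204]
ee_rot: [0.0, -0.197, 0.98, -0.0]
contact_force: [-0.5, 0.0, 0.5]
width: 0.0601
gripper_force: 0.0
delta tool [0.0011 0.0009 0.0954] tcp [ 0.5121 -0.3343  0.1214] toolx yaw -2.7446 turn 0.0020
```

View pics/w3.png

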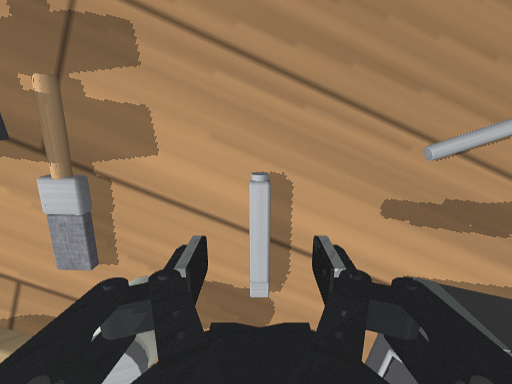

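The spare is centred between the fingers at column 260, square to the tool, with the head at row 175 and the blade end at row 297.

```bash
python3 -c "
from h import *
K,T,_=load('w3'); t=tool()
P=onz(K,T,[(259.5,172),(259.5,181),(259.5,283),(259.5,297)],.022); print(((P-t[:3,3])@t[:3,:3]).round(4))"
python3 steer.py '0 .001 .032 0;0 0 .032 0;0 0 .0315 0;0 0 0 0' ; python3 steer.py '0 0 0 0;0 0 0 0;0 0 0 0;0 0 0 0;0 0 0 0' .01 80; python3 steer.py '0 0 0 0;0 0 0 0;0 0 0 0'
```

```text
[[ 2.300e-02  1.000e-04  9.940e-02]
 [ 1.410e-02  0.000e+00  9.940e-02]
 [-1.009e-01 -1.000e-04  9.960e-02]
 [-1.190e-01 -1.000e-04  9.960e-02]]
clock: 4.05
position: [0.5084, -0.3305, 0.0212]
ee_rot: [-0.002, -0.198, 0.98, 0.003]
contact_force: [-1.5, -0.1, -0.4]
width: 0.06
gripper_force: 0.0
clock: 4.47
position: [0.5118, -0.3341, 0.0265]
ee_rot: [0.001, -0.198, 0.98, -0.001]
contact_force: [-0.4, -0.6, 0.2]
width: 0.0101
gripper_force: 0.0
clock: 4.72
position: [0.5109, -0.3334, 0.0249]
ee_rot: [0.0, -0.198, 0.98, -0.0]
contact_force: [-0.8, -0.6, -0.5]
width: 0.0097
gripper_force: 0.0
```

The fingers closed to 10 mm with no force, so they don't hold the chisel. I'll look.

```bash
python3 -c "
from h import *
print(manip.get_state()); grab('wrist','w4')"
```

```text
{'clock': 4.7167, 'qpos': array([-6.92255655e-01,  4.86741138e-01,  1.69107761e+00,  1.22639720e-04,
        9.63394268e-01, -2.66121718e+00]), 'qd': array([ 0.00119367,  0.00419521,  0.00341201, -0.00078156, -0.00217207,
        0.00161797]), 'effort': array([ 1.30122236e-02, -4.86534727e+01, -1.92698497e+01,  7.64575598e-04,
       -5.33223327e-03,  3.79167177e-04]), 'position': array([ 0.51090265, -0.33340558,  0.02485261]), 'ee_rot': array([ 1.58450457e-04, -1.97735834e-01,  9.80255325e-01, -1.16017814e-04]), 'contact_force': array([-0.76503177, -0.59622531, -0.48820144]), 'moment': array([-0.01964049,  0.01358205,  0.01631661]), 'gripper_force': 0.0, 'width': 0.009699195979437017}
```

View pics/w4.png

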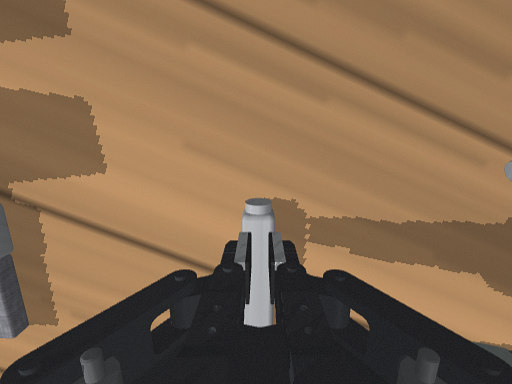

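```bash
python3 steer.py '0 0 0 0;0 0 0 0;0 0 0 0' 0 80;  python3 -c "
from h import *
K,T,_=load('w4'); t=tool(); P=onz(K,T,[(258,199),(258,215)],.022); print(((P-t[:3,3])@t[:3,:3]).round(4),t[:3,3])"
```

```text
clock: 5.02
position: [0.5108, -0.3333, 0.0244]
ee_rot: [-0.0, -0.198, 0.98, 0.0]
contact_force: [-0.3, 0.1, -0.5]
width: 0.0002
gripper_force: 0.0
[[ 0.0236 -0.0016  0.0024]
 [ 0.013  -0.0016  0.0024]] [ 0.51078421 -0.33328511  0.02443835]
```

Run:
```python
from h import *
K,T,img=grab('wrist','w5')
for n in('w4','w5'):
    im=load(n)[2]; hsv=cv2.cvtColor(im,cv2.COLOR_RGB2HSV)
    for r in (204,212,225,232,240,250,260,275,290,305,318,325,335):
        print(n,r,''.join('#' if (s<50 and v>110) else ('.' if v<70 else 'w' if s>80 else '+') for s,v in hsv[r,215:305,1:]))
```

```text
w4 204 wwwwwwwwwwwwwwwwwwwwwwwwwwwwww####+++++++++++++++++++++++wwwwwwwwwwwwwwwwwwwwwwwwwwwwwwwww
w4 212 wwwwwwwwwwwwwwwwwwwwwwwwwwww##########################+++++wwwwwwwwwwwwwwwwwwwwwwwwwwwwwww
w4 225 wwwwwwwwwwwwwwwwwwwwwwwwwww################################+wwwwwwwwwwwwwwwwwwwwwwwwwwwwww
w4 232 wwwwwwwwwwwwwwwwwwwwwwww+##+#####+++##################++.+++++++++wwwwwwwwwwwwwwwwwwwwwwww
w4 240 wwwwwwwwwwwwwwwwwwwwwww+++++++++....+################+....+++++++++wwwwwwwwwwwwwwwwwwwwwww
w4 250 wwwwwwwww............++++++++++.....+################+.....++++++++++............wwwwwwwww
w4 260 wwwwww.............+++++++++++......+################+......+++++++++++.............wwwwww
w4 275 ....................................##################....................................
w4 290 ...................................####################...................................
w4 305 ..............................###########################+ww..............................
w4 318 .............................############################+www.............................
w4 325 ...............
[... 747 characters left out ...]
wwwwwwwwwwwwww
w5 260 wwwwwwwwwwwwwwwww.............+++++++++++........+++++++++++.............wwwwwwwwwwwwwwwww
w5 275 wwwwww..............................................................................wwwwww
w5 290 ..........................................................................................
w5 305 .........................................########.........................................
w5 318 ........................................+########+........................................
w5 325 .......................................############.......................................
w5 335 ..........................................................................................
```

The pixel rows show the closed fingers passing over the chisel, so the fingertips sit higher than the nominal geometry suggests. I'll open, go down in small steps while watching the force, and try again.

```bash
python3 steer.py '0 0 0 0;0 0 0 0;0 0 0 0;0 0 0 0' .06 80 >/dev/null; python3 steer.py '0 0 .006 0;0 0 .006 0;0 0 .006 0;0 0 0 0;0 0 0 0'; python3 steer.py '0 0 0 0;0 0 0 0;0 0 0 0;0 0 0 0;0 0 0 0' 0 30; python3 -c "
from h import *
s=manip.get_state();print(s['position'],s['contact_force'],s['width'],s['gripper_force'])"
```

```text
clock: 5.82
position: [0.5103, -0.3329, 0.0056]
ee_rot: [-0.001, -0.198, 0.98, 0.001]
contact_force: [0.0, -0.9, -0.2]
width: 0.0599
gripper_force: 0.0
clock: 6.23
position: [0.5111, -0.3337, 0.0071]
ee_rot: [0.0, -0.198, 0.98, -0.0]
contact_force: [0.5, -0.0, 1.6]
width: 0.0192
gripper_force: 29.3
[ 0.51110447 -0.33365928  0.00708576] [ 0.49131933 -0.02052037  1.60773214] 0.019216998724235296 29.261938333511353
```

```bash
python3 steer.py '0 0 0 0;0 0 0 0;0 0 0 0' .05 80 >/dev/null; python3 steer.py '0 0 .004 0;0 0 .004 0;0 0 0 0;0 0 0 0'; python3 steer.py '0 0 .003 0;0 0 0 0;0 0 0 0';python3 steer.py '0 0 0 0;0 0 0 0;0 0 0 0;0 0 0 0;0 0 0 0' 0 80
```

```text
clock: 6.82
position: [0.5105, -0.333, -0.0021]
ee_rot: [-0.0, -0.198, 0.98, 0.001]
contact_force: [-0.2, -0.1, -0.0]
width: 0.05
gripper_force: 0.0
clock: 7.07
position: [0.5108, -0.3332, -0.0046]
ee_rot: [-0.0, -0.198, 0.98, 0.0]
contact_force: [-0.1, 0.6, 0.4]
width: 0.0502
gripper_force: 0.0
clock: 7.48
position: [0.5111, -0.3338, -0.0039]
ee_rot: [0.0, -0.198, 0.98, -0.0]
contact_force: [-1.1, -0.8, 3.0]
width: 0.0193
gripper_force: 80.8
```

The grip is good at 80 N. The width reading of 19 mm is slightly low. I'll re-grip 10 mm nearer the head with full force, then lift and check.

```bash
python3 steer.py '0 0 0 0;0 0 0 0;.005 0 0 0;.005 0 0 0;0 0 0 0' .05 >/dev/null; python3 steer.py '0 0 0 0;0 0 0 0;0 0 0 0;0 0 0 0;0 0 0 0' 0 120; python3 steer.py '0 0 -.01 0;0 0 -.03 0;0 0 -.035 0;0 0 -.035 0;0 0 -.035 0'; python3 steer.py '0 0 0 0;0 0 0 0'; python3 -c "
from h import *
for n in('top','scene','wrist'): grab(n,n+'1')
go([.377,.014,.14],np.pi+.157)"
```

```text
clock: 8.32
position: [0.5017, -0.3375, -0.0039]
ee_rot: [0.0, -0.198, 0.98, -0.0]
contact_force: [-2.1, 0.1, 5.3]
width: 0.018
gripper_force: 117.8
clock: 8.73
position: [0.5004, -0.3361, 0.1408]
ee_rot: [-0.001, -0.198, 0.98, 0.002]
contact_force: [0.7, 0.2, -4.9]
width: 0.0179
gripper_force: 118.5
clock: 8.9
position: [0.5023, -0.3377, 0.1422]
ee_rot: [0.001, -0.198, 0.98, -0.001]
contact_force: [-0.4, -0.4, -6.0]
width: 0.0178
gripper_force: 118.4
delta tool [-2.250e-02  3.699e-01 -2.000e-04] tcp [ 0.4998 -0.3357  0.1379] toolx yaw -2.7431 turn 0.2415
```

```bash
python3 steer.py '-.0025 .037 0 0;-.0025 .037 0 0;-.0025 .037 0 0;-.0025 .037 0 0;-.0025 .037 0 0' >/dev/null; python3 steer.py '-.0025 .037 0 0;-.0025 .037 0 0;-.0025 .037 0 0;-.0025 .037 0 0;-.0025 .037 0 0' >/dev/null;  python3 steer.py '0 0 0 .08;0 0 0 .08;0 0 0 .08;0 0 0 0;0 0 0 0'; python3 -c "
from h import *
for n in('top','scene','wrist'): grab(n,n+'2')
cv2.imwrite('pics/v.png',np.vstack([cv2.resize(load('wrist2')[2][150:384,140:380],(480,468))[:250],cv2.resize(load('scene2')[2][130:245,180:340],(480,345))])[:,:,::-1])
go([.555,.042,.12],np.pi+.157)"
```

```text
clock: 10.3
position: [0.3797, 0.0139, 0.1392]
ee_rot: [-0.002, -0.08, 0.997, 0.001]
contact_force: [0.3, -0.0, -5.2]
width: 0.0183
gripper_force: 119.0
delta tool [-0.1767  0.0005  0.0196] tcp [0.3806 0.0135 0.1399] toolx yaw -2.9827 turn 0.0019
```

View pics/v.png

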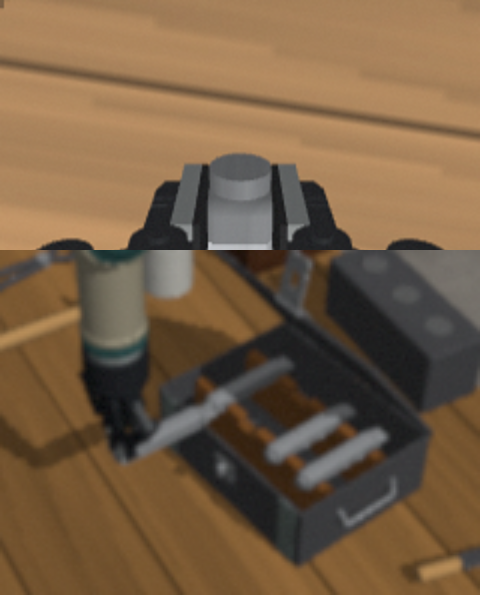

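The chisel is held head-first between the pads and level, with the blade end at about scene px (252,181). I'll check its tilt and height by projection.

Run:
```python
from h import *
K,T,img=load("scene2"); t=tool(); ux=-t[:3,0]
for z in(.134,.144,.154,.164):
    P=[np.r_[(t[:3,3]+ux*s)[:2],z] for s in(-.014,.131)]
    print(z,proj(K,T,P).round(1).tolist())
hsv=cv2.cvtColor(img,cv2.COLOR_RGB2HSV)
for r in range(172,206,3): print(r,''.join('#' if (s<50 and v>105) else ('.' if v<70 else 'w' if s>80 else '+') for s,v in hsv[r,210:285,1:]))
```

```text
0.134 [[217.3, 203.0], [249.0, 185.7]]
0.144 [[217.1, 201.2], [249.0, 183.8]]
0.154 [[217.0, 199.3], [249.0, 181.9]]
0.164 [[216.8, 197.3], [249.0, 180.0]]
172 ....................wwwwww.w+.......ww.............++++++++................
175 ..................wwwww+............wwwww....+++++++++............w........
178 ..................wwwww................+#######++...................ww.....
181 ................+..wwww.............+++######++www.......................ww
184 ww..............+++wwww.....+++###########+++..wwwwww......................
187 wwww..............++...++############+++.........wwwww+................++##
190 wwwww................++##########++................wwwwwwwww......++#######
193 wwwwww.............+#######++............................wwww+############+
196 wwwwwww........+######+wwww................................+#########+++...
199 wwwwwwww+.++..+++wwwwwwwwwwwww.............................++###+wwwww.....
202 wwwwwwwwwwwwwwwwwwwwwwwwwwwwwwwww.........+##++....................wwww+###
205 wwwwwwwwwwwwwwwwwwwwwwwwwwwwwwwwwwww.................................+#####
```

```bash
python3 steer.py '-.03 0 .006 0;-.03 0 .006 0;-.025 0 .006 0;-.02 0 0 0;-.02 0 0 0'; python3 steer.py '-.02 0 0 0;-.02 0 0 0;-.01 0 0 0;0 0 0 0;0 0 0 0'; python3 -c "
from h import *
grab('wrist','w6');grab('top','top3');grab('scene','scene3')
go([.555,.042,.066],np.pi+.157)"
```

```text
clock: 10.87
position: [0.5053, 0.0332, 0.1216]
ee_rot: [-0.001, -0.079, 0.997, 0.0]
contact_force: [-0.8, 0.1, -5.4]
width: 0.0179
gripper_force: 119.0
clock: 11.28
position: [0.5531, 0.0409, 0.1219]
ee_rot: [-0.001, -0.079, 0.997, 0.0]
contact_force: [-1.1, -0.4, -4.8]
width: 0.018
gripper_force: 118.9
delta tool [-0.003   0.0006  0.0563] tcp [0.5522 0.041  0.1223] toolx yaw -2.9834 turn 0.0012
```

Run:
```python
from h import *
K,T,img=load("w6"); C=np.array([.629,.0237]);yaw=.157
ex=np.array([np.cos(yaw),np.sin(yaw)]);ey=np.array([-ex[1],ex[0]])
W=lambda x,y,z:np.r_[C+ex*x+ey*y,z]
for nm,p in dict(rimout=W(-.11,.03,.1),rimin=W(-.105,.03,.1),bot=W(-.11,.03,0),staple=W(-.124,0,.066),head1=W(-.072,-.03,.092),head3=W(-.072,.09,.092),bl=W(-.11,.145,0),br=W(-.11,-.145,0),rl=W(-.11,.145,.1),rr=W(-.11,-.145,.1)).items(): print(nm,proj(K,T,p)[0].round(1))
hsv=cv2.cvtColor(img,cv2.COLOR_RGB2HSV)
f=lambda s,v:'#' if (s<50 and v>105) else ('.' if v<75 else 'w' if s>80 else '+')
for r in range(60,250,6): print(r,''.join(f(*x) for x in hsv[r,60:470:3,1:]))
```

```text
rimout [261.9 171.1]
rimin [261.9 178.3]
bot [261.1 153.5]
staple [223.5 145.6]
head1 [181.4 219.2]
head3 [341.8 219.4]
bl [371.7 153.7]
br [ 92.8 153.3]
rl [431.  171.3]
rr [  4.5 170.8]
60 wwwwwwwwwwwwwwwwwwwwwwwwwwwwwwwwwwwwwwwwwwwwwwwwwwwwwwwwwwwwwwwwwwwwwwwwwwwwwwwwwwwwwwwwwwwwwwwwwwwwwwwwwwwwwwwwwwwwwwwwwwwwwwwwwwwwwwwww
66 wwwwwwwwwwwwwwwwwwwwwwwwwwwwwwwwwwwwwwwwwwwwwwwwwwwwwwwwwwwwwwwwwwwwwwwwwwwwwwwwwwwwwwwwwwwwwwwwwwwwwwwwwwwwwwwwwwwwwwwwwwwwwwwwwwwwwwwww
72 wwwwwwwwwwwwwwwwwwwwwwwwwwwwwwwwwwwwwwwwwwwwwwwwwwwwwwwwwwwwwwwwwwwwwwwwwwwwwwwwwwwwwwwwwwwwwwwwwwwwwwwwwwwwwwwwwwwwwwwwwwwwwwwwwwwwwwwww
78 wwwwwwwwwwwwwwwwwwwwwwwwwwwwwwwwwwwwwwwwwwwwwwwwwwwwwwwwwwwwwwwwwwwwwwwwwwwwwwwwwwwwwwwwwwwwwwwwwwwwwwwwwwwwwwwwwwwwwwwwwwwwwwwwwwwwwwwww
84 wwwwwwwwwwwwwwwwwwwwwwwwwwwwwwwwwwwwwwwwwwwwwwwwwwwwwwwwwwwwwwwwwwwwwwwwwwwwwwwwwwwwwwwwwwwwwwwwwwwwwwwwwwwwwwwwwwwwwwwwwwwwwwwwwwwwwwwww
90 wwwwwwwwwwwwwwwwwwwwwwwwwwwwwwwwwwwwwwwwwwwwwwwwwwwwwwwwwwwwwwwwwwwwwwwwwwwwwwwwwwwwwwwwwwwwwwwwwwwwwwwwwwwwwwwwwwwwwwwwwwwwwwwwwwwwwwwww
96 wwwwwwwwwwwwwwwwwwwwwwwwwwwwwwwwwwwwwwwwwwwwwwwwwwwwwwwwwwwwwww
[... 2924 characters left out ...]
.wwwwwww+#######+wwwwwwwwwwwwwwww########wwwwwwwwwwwwwwwwwwwwwwwwwwwwwwwwwwwwwwwww##########wwwwwwwwwww..######+..++wwwwwwwwwwwwwwww
228 ..+wwwwwwwwww###########wwwwwwwwwwwwww#########+wwwwwwwwwwwwwww#######+wwwwwwwwwwwwwwww+##########wwwwwwwwwwww+##########wwwwwwwwwwwwwwww
234 wwwwwwwwwwww############wwwwwwwwwwwww###########wwwwwwwwww###.##########.###+wwwwwwwwww+##########wwwwwwwwwwwwww########wwwwwwwwwwwwwwwww
240 wwwwwwwwwww#############wwwwwwwwwwwww###########wwwwwwwww###..##########..###wwwwwwwwww###########wwwwwwwwwwwwwww#######wwwwwwwwwwwwwwwww
246 wwwwwwwwwwww#############wwwwwwwwwwww###########wwwww....###..##########..###+...wwwwww###########wwwwwwwwwwwwwww###+###wwwwwwwwwwwwwwwww
```

Laterally the neighbours' midpoint is at column 261 and the held chisel is at 260, and the rim matches the prediction. I'll lower it.

```bash
python3 steer.py '-.002 0 .015 0;0 0 .015 0;0 0 .012 0;0 0 0 0;0 0 0 0'; python3 steer.py '0 0 .004 0;0 0 .004 0;0 0 .003 0;0 0 0 0;0 0 0 0'; python3 -c "
from h import *
go([.555,.042,.066],np.pi+.157)"
```

```text
clock: 11.85
position: [0.5546, 0.0414, 0.0804]
ee_rot: [-0.001, -0.079, 0.997, 0.0]
contact_force: [-1.1, 0.4, -4.3]
width: 0.0178
gripper_force: 119.0
clock: 12.27
position: [0.556, 0.0414, 0.0698]
ee_rot: [0.0, -0.079, 0.997, 0.0]
contact_force: [-0.8, 0.1, -5.3]
width: 0.018
gripper_force: 119.1
delta tool [0.0009 0.0007 0.0038] tcp [0.556  0.0414 0.0698] toolx yaw -2.9834 turn 0.0012
```

```bash
python3 steer.py '0 0 .002 0;0 0 .001 0;0 0 0 0;0 0 0 0';python3 steer.py '0 0 .001 0;0 0 .001 0;0 0 0 0;0 0 0 0'
```

```text
clock: 12.6
position: [0.5561, 0.0414, 0.0668]
ee_rot: [0.0, -0.079, 0.997, -0.0]
contact_force: [-1.9, -0.2, -2.4]
width: 0.018
gripper_force: 119.5
clock: 12.93
position: [0.5561, 0.0414, 0.0661]
ee_rot: [0.0, -0.079, 0.997, -0.0]
contact_force: [-3.7, -0.1, 5.8]
width: 0.0179
gripper_force: 120.7
```

```bash
python3 steer.py '0 0 0 0;0 0 0 0;0 0 0 0' .036; python3 steer.py '0 0 -.02 0;0 0 -.03 0;0 0 0 0;0 0 0 0;0 0 0 0'; python3 steer.py '.03 0 0 0;.03 0 0 0;.03 0 0 0;.03 0 0 0;0 0 0 0'; python3 steer.py '0 0 -.04 0;0 0 -.04 0;.02 0 -.04 0;0 0 -.02 0;0 0 0 0'
python3 - <<'E'
from h import *
K,T,img=grab('wrist','w7');grab('top','top4');grab('scene','scene4')
C=np.array([.629,.0237]);yaw=.157
ex=np.array([np.cos(yaw),np.sin(yaw)]);ey=np.array([-ex[1],ex[0]])
W=lambda x,y,z:np.r_[C+ex*x+ey*y,z]
hsv=cv2.cvtColor(img,cv2.COLOR_RGB2HSV); f=lambda s,v:'#' if (s<50 and v>105) else ('.' if v<75 else 'w' if s>80 else '+')
for r in range(220,330,5): print(r,''.join(f(*x) for x in hsv[r,150:350:2,1:]))
for x in(-.072,-.084,0): print(x,[proj(K,T,W(x,y,.092))[0].round(0).tolist() for y in(-.09,-.03,.03,.09)])
E
```

```text
clock: 13.18
position: [0.5571, 0.0415, 0.065]
ee_rot: [0.001, -0.079, 0.997, -0.0]
contact_force: [-0.5, 0.3, -0.2]
width: 0.0361
gripper_force: 0.0
clock: 13.6
position: [0.5561, 0.0415, 0.1145]
ee_rot: [0.0, -0.079, 0.997, 0.0]
contact_force: [0.5, 0.1, 0.0]
width: 0.0355
gripper_force: 0.0
clock: 14.02
position: [0.4289, 0.0228, 0.1125]
ee_rot: [-0.005, -0.079, 0.997, 0.001]
contact_force: [-0.3, 0.6, -0.4]
width: 0.0364
gripper_force: 0.0
clock: 14.43
position: [0.4216, 0.0193, 0.2559]
ee_rot: [0.004, -0.079, 0.997, -0.001]
contact_force: [0.5, 0.4, 0.9]
width: 0.0363
gripper_force: 0.0
220 wwwwwwwwwwwwwwwwwwwwwwwwwwwwwwwwwwwwwwwwwwwwwwwwwwwwwwwwwwwwwwwwwwwwwwwwwwwwwwwwwwwwwwwwwwwwwwwwwwww
225 ww+..++++++++++................................................................++++++++++..+wwwwwwww
230 ...++++++++++...............................#++.................................++++++++++...wwwwwww
235 +++++++++++......................#++#...++++###+++++.....................##+++....++++++++++...wwwww
240 +++++++++.......................++#+....++++###+++++......................##+
[... 1319 characters left out ...]
..#..####wwwwwwwwwwww#######wwwwwwwwwwwww+##.+.......................
310 .................................#######wwwwwwwwwwww#######wwwwwwwwwwwww+####.......................
315 ..................................######wwwwwwwwwwww#######wwwwwwwwwwwww+####.......................
320 ..................................######wwwwwwwwwwww#######wwwwwwwwwwwww+###........................
325 ....................................................#######.........................................
-0.072 [[174.0, 274.0], [218.0, 274.0], [262.0, 274.0], [305.0, 274.0]]
-0.084 [[173.0, 266.0], [218.0, 266.0], [262.0, 266.0], [306.0, 266.0]]
0 [[179.0, 317.0], [220.0, 317.0], [261.0, 317.0], [303.0, 317.0]]
```

The spare lies centred and straight in cell2. Next is the lid: I'll move up and over its outer face, right of the hasp.

```bash
python3 steer.py '0 -.03 -.025 0;0 -.03 -.025 0;0 -.03 -.025 0;0 -.01 -.025 0;0 0 -.02 0' 0 60; python3 -c "
from h import *
go([.655,-.0633,.37],np.pi+.157)"
```

```text
clock: 15.0
position: [0.4355, -0.0817, 0.3707]
ee_rot: [-0.002, -0.077, 0.997, 0.0]
contact_force: [0.4, -0.2, 0.5]
width: -0.0
gripper_force: 0.0
delta tool [-0.2198 -0.0156 -0.    ] tcp [ 0.4355 -0.0817  0.3707] toolx yaw -2.9867 turn -0.0022
```

```bash
python3 steer.py '-.036 -.003 0 0;-.036 -.003 0 0;-.036 -.003 0 0;-.036 -.003 0 0;-.036 -.003 0 0'>/dev/null; python3 steer.py '-.036 0 0 0;0 0 .025 0;0 0 .025 0;0 0 .02 0;0 0 0 0'; python3 steer.py '0 0 .01 0;0 0 .01 0;0 0 .01 0;0 0 .01 0;0 0 .01 0';  python3 steer.py '0 0 .01 0;0 0 .01 0;0 0 .01 0;0 0 .01 0;0 0 .01 0'
```

```text
clock: 15.83
position: [0.648, -0.0592, 0.2931]
ee_rot: [-0.007, -0.079, 0.997, 0.002]
contact_force: [-0.8, -0.2, -1.0]
width: -0.0006
gripper_force: 0.0
clock: 16.25
position: [0.651, -0.06, 0.2518]
ee_rot: [0.001, -0.079, 0.997, -0.0]
contact_force: [0.7, 0.5, 2.7]
width: 0.0001
gripper_force: 1.4
clock: 16.67
position: [0.6506, -0.06, 0.2013]
ee_rot: [0.0, -0.079, 0.997, -0.0]
contact_force: [0.1, 0.6, 3.3]
width: 0.0004
gripper_force: 1.6
```

```bash
python3 steer.py '0 0 .012 0;0 0 .012 0;0 0 .012 0;0 0 .012 0;0 0 .012 0';  python3 steer.py '.01 0 .006 0;.01 0 .006 0;.01 0 .005 0;.01 0 0 0;0 0 0 0'; python3 steer.py '0 0 .005 0;0 0 .005 0;0 0 0 0;0 0 0 0'
```

```text
clock: 17.08
position: [0.6497, -0.06, 0.1409]
ee_rot: [-0.001, -0.079, 0.997, 0.0]
contact_force: [-1.9, -0.7, 4.6]
width: 0.0
gripper_force: 1.9
clock: 17.5
position: [0.6079, -0.0662, 0.1237]
ee_rot: [-0.002, -0.079, 0.997, 0.001]
contact_force: [-0.8, -0.8, 0.4]
width: 0.0
gripper_force: 0.0
clock: 17.83
position: [0.6111, -0.0661, 0.1142]
ee_rot: [-0.0, -0.079, 0.997, 0.0]
contact_force: [-1.1, 0.1, 0.1]
width: -0.0002
gripper_force: 0.0
```

```bash
python3 steer.py '0 0 .003 0;0 0 .003 0;0 0 0 0;0 0 0 0'; python3 steer.py '0 0 .003 0;0 0 .003 0;0 0 0 0;0 0 0 0'
```

```text
clock: 18.17
position: [0.6111, -0.0661, 0.1085]
ee_rot: [-0.0, -0.079, 0.997, 0.0]
contact_force: [-0.7, 0.1, -0.8]
width: 0.0003
gripper_force: 0.0
clock: 18.5
position: [0.611, -0.0662, 0.1025]
ee_rot: [-0.0, -0.079, 0.997, 0.0]
contact_force: [-0.2, -0.2, -0.4]
width: -0.0001
gripper_force: 0.0
```

Run:
```python
from h import *
grab('scene','scene5');grab('top','top5')
C=np.array([.629,.0237]);yaw=.157
ex=np.array([np.cos(yaw),np.sin(yaw)]);ey=np.array([-ex[1],ex[0]])
for nm in('scene5','top5'):
    K,T,img=load(nm)
    for a in(0,.05,.1,.2,.3):
        P=[np.r_[C+ex*(.11-.222*np.cos(a)+.0*np.sin(a))+ey*y,.1+.222*np.sin(a)] for y in(-.147,.147)]; print(nm,a,proj(K,T,P).round(1).tolist())
```

```text
scene5 0 [[279.7, 219.1], [231.7, 174.8]]
scene5 0.05 [[279.9, 217.1], [231.7, 172.7]]
scene5 0.1 [[280.3, 214.9], [231.8, 170.6]]
scene5 0.2 [[281.3, 210.4], [232.3, 166.1]]
scene5 0.3 [[282.8, 205.6], [233.3, 161.5]]
top5 0 [[291.7, 197.6], [211.3, 212.1]]
top5 0.05 [[291.9, 197.0], [211.1, 211.6]]
top5 0.1 [[292.1, 196.3], [210.8, 211.0]]
top5 0.2 [[292.4, 194.3], [210.1, 209.1]]
top5 0.3 [[292.6, 191.7], [209.3, 206.7]]
```

```bash
python3 steer.py '0 0 .002 0;0 0 .002 0;0 0 0 0;0 0 0 0'; python3 steer.py '0 0 .002 0;0 0 .001 0;0 0 0 0;0 0 0 0'
python3 - <<'E'
from h import *
for nm,(r0,r1,c0,c1,st) in dict(top5=(180,222,200,305,1),scene5=(165,235,225,330,2)).items():
    img=load(nm)[2]; hsv=cv2.cvtColor(img,cv2.COLOR_RGB2HSV); f=lambda s,v:'#' if (s<50 and v>105) else ('.' if v<58 else ',' if v<75 else 'w' if s>80 else '+')
    for r in range(r0,r1,st): print(r,''.join(f(*x) for x in hsv[r,c0:c1,1:]))
E
```

```text
clock: 18.93
position: [0.611, -0.0662, 0.0986]
ee_rot: [-0.0, -0.079, 0.997, 0.0]
contact_force: [-0.4, 0.1, 0.2]
width: 0.0005
gripper_force: 0.0
clock: 19.27
position: [0.611, -0.0662, 0.0957]
ee_rot: [0.0, -0.079, 0.997, 0.0]
contact_force: [0.6, 1.3, -1.3]
width: -0.0001
gripper_force: 0.0
180 www+++++++++++++++++++++++++++++++++++++++++++++++#######+....................,,++++++######+wwwwwwwwwwww
181 wwww++++++++++++++++++++++++++++++++++++++++++++++#######+,.............,,,,,,,+++++++######wwwwwwwwwwwww
182 wwww+++++++++++++++++++++,+,,,,,,+++++++++,,,,,,++#######+,,.,..,,,,,+++++++++++++++++#####+wwwwwwwwwwwww
183 wwww++++++++++++++++++,,,,,,,,,,,,,+,,,+,,,,,,,,++######+,,,,,,,,,+++++#####+++++++++######+wwwwwwwwwwwww
184 wwww+++++++++++++++,,,,,,,,,,,,,,,,,,,,,,,.,,,,,,+######+,,,,,,,++++#####++++++++++++######+wwwwwwwwwwwww
185 wwww+++++++++++,,,,,,,,,,.,,,,.,,,,,,,,,,,..,,.,++######+,,++++++++#+++++++++++++++++######+wwwwwwwwwwwww
186 wwww++++++++,,,,,,,,,,,,.,.,.,,.,,.,,,,,,,,,,,,,+++#####+++++++++++++++++++++++++++++######+wwwwwwwwwwwww
187 wwww++++,,,,,,,,,,,,,,,.,,,,,,
[... 6965 characters left out ...]
,,..,+#++,,wwwwwwwwwwwwwwwwwwwwwwwwwwwww
223 wwwwwwwwwwwwwwwwwwwwwwwwwwwwwwwwwwwwwwww,................,,,,,,,,,,,,,,,+wwwwwwwwwwwwwwwwwwwwwwwwwwwwwwww
225 wwwwwwwwwwwwwwwwwwwwwwwwwwwwwwwwwwwwwwwwwww,............,,,,,,,,,,,,,wwwwwwwwwwwwwwwwwwwwwwwwwwwwwwwwwwww
227 wwwwwwwwwwwwwwwwwwwwwwwwwwwwwwwwwwwwwwwwwwwww...........,,,,,,,,,,wwwwwwwwwwwwwwwwwwwwwwwwwwwwwwwwwwwwwww
229 wwwwwwwwwwwwwwwwwwwwwwwwwwwwwwwwwwwwwwwwwwwwwww,........,,,,,,,wwwwwwwwwwwwwwwwwwwwwwwwwwwwwwwwwwwwwwwwww
231 wwwwwwwwwwwwwwwwwwwwwwwwwwwwwwwwwwwwwwwwwwwwwwwww,......,,,,wwwwwwwwwwwwwwwwwwwwwwwwwwwwwwwwwwwwwwwwwwwww
233 wwwwwwwwwwwwwwwwwwwwwwwwwwwwwwwwwwwwwwwwwwwwwwwwwwww....,,wwwwwwwwwwwwwwwwwwwwwwwwwwwwwwwwwwwwwwwwwwwwwww
```

```bash
python3 steer.py '0 0 .002 0;0 0 .001 0;0 0 0 0;0 0 0 0'|grep -E 'pos|cont'; python3 steer.py '0 0 .002 0;0 0 .001 0;0 0 0 0;0 0 0 0'|grep -E 'pos|cont'; python3 steer.py '0 0 .002 0;0 0 .001 0;0 0 0 0;0 0 0 0'|grep -E 'pos|cont'
```

```text
position: [0.6111, -0.0663, 0.0938]
contact_force: [-1.6, 0.0, 5.5]
position: [0.6111, -0.0663, 0.0937]
contact_force: [-5.6, 0.6, 19.6]
position: [0.6112, -0.0663, 0.0936]
contact_force: [-9.9, 1.0, 33.7]
```

The lid is at a firm stop, and the fingertips turn out to sit about 14 mm behind the stated TCP. Now I'll do the hasp: straddle the staple with the fingers about 17 mm apart, press down from above, then push +x.

```bash
python3 steer.py '0 0 -.02 0;0 0 -.03 0;0 0 -.035 0;0 0 -.035 0;0 0 0 0' .016 60; python3 -c "
from h import *
grab('scene','scene6');grab('top','top6')
go([.4809,.0002,.20],np.pi+.157)"
```

```text
clock: 20.68
position: [0.6153, -0.0671, 0.2147]
ee_rot: [0.007, -0.079, 0.997, -0.002]
contact_force: [2.1, -0.3, 0.9]
width: 0.0159
gripper_force: 0.0
delta tool [0.119  0.0865 0.0081] tcp [ 0.612  -0.0664  0.2087] toolx yaw -2.9833 turn 0.0013
```

```bash
python3 steer.py '.03 .022 0 0;.03 .022 0 0;.03 .022 0 0;.029 .0205 .005 0;0 0 0 0'>/dev/null; python3 steer.py '0 0 0 0;0 0 0 0'>/dev/null
python3 - <<'E'
from h import *
K,T,img=grab('wrist','w8'); grab('scene','scene7')
go([.4809,.0002,.04],np.pi+.157)
C=np.array([.629,.0237]);yaw=.157
ex=np.array([np.cos(yaw),np.sin(yaw)]);ey=np.array([-ex[1],ex[0]])
W=lambda x,y,z:np.r_[C+ex*x+ey*y,z]
for a in(1.9,2.15,2.4): print(a,[proj(K,T,W(-.116-.07*np.sin(a),y,.103-.07*np.cos(a)))[0].round(0).tolist() for y in(-.018,.018)],[proj(K,T,W(-.116,y,.103))[0].round(0).tolist() for y in(-.018,.018)])
hsv=cv2.cvtColor(img,cv2.COLOR_RGB2HSV); f=lambda s,v:'#' if (s<50 and v>105) else ('.' if v<58 else ',' if v<75 else 'w' if s>80 else '+')
for r in range(200,330,4): print(r,''.join(f(*x) for x in hsv[r,190:330:2,1:]))
E
```

```text
delta tool [1.000e-04 3.000e-04 1.614e-01] tcp [ 4.810e-01 -1.000e-04  2.014e-01] toolx yaw -2.9838 turn 0.0008
1.9 [[239.0, 167.0], [280.0, 167.0]] [[242.0, 227.0], [277.0, 227.0]]
2.15 [[238.0, 179.0], [281.0, 179.0]] [[242.0, 227.0], [277.0, 227.0]]
2.4 [[237.0, 197.0], [282.0, 197.0]] [[242.0, 227.0], [277.0, 227.0]]
200 wwwwwwwwwwwwwwwwwwwwwwww######################wwwwwwwwwwwwwwwwwwwwwwww
204 ..,....,.,,.,.,..,,,....######################,,,,,.,.,,.,,,,,,,,,,,,.
208 ,,,,,.,,,,,,,..,,,,,,,,,+####################+,,,,,,,,,,,,,,,,,,,,,,,,
212 ,,,,.,,,,,,,,,,,,,,,,,,,.######,,+###++######,,,,,,,,,,,,,,,,,,,,,,.,,
216 .,.,,,,,,.,,,,.,,,,.,.,..####################.,,,,,,,,,,,,,,,,,.,,,,,,
220 .,.,,,,,,,,,,,,,,,,..,,,,####################,,,,,,,,,,,,,,,,,,,,,,,,,
224 ,..,,,,,,,,,..,..,..,,,,,####################.,,,,,,,,,.,,,,,,,,,,,,,,
228 ,,,,,,,,,,..,.,,,,,,,..,.####################.,,.,,.,,,,,,.,,,,,,.,,,,
232 ,,,,,,,,,,,,,,,,,,,,,,+++++.,,,,,,,,,,,,,,..++++++++++++++++++++++++++
236 ######################+###..##############..#++#######################
240 #################++++#+
[... 997 characters left out ...]
.........................
296 ,.,........................################+..........................
300 ........................,..################+.+........................
304 .,......................#++#################+#........................
308 ,.......................######################,.......................
312 ........................######################+.......................
316 ........................######################+.......................
320 ........................######################+.......................
324 ..........................,,++###########++,..........................
328 ......................................................................
```

The hasp is centred on the tool at columns 238–282, and the lid looks flat. I'll press down.

```bash
python3 steer.py '0 0 .025 0;0 0 .025 0;0 0 .01 0;0 0 .008 0;0 0 .008 0'|grep -E 'pos|cont'; python3 steer.py '0 0 .008 0;0 0 .008 0;0 0 .008 0;0 0 .008 0;0 0 0 0'|grep -E 'pos|cont';  python3 steer.py '0 0 .008 0;0 0 .008 0;0 0 .008 0;0 0 .008 0;0 0 0 0'|grep -E 'pos|cont'
```

```text
position: [0.4813, -0.0, 0.1257]
contact_force: [0.2, -1.8, 2.9]
position: [0.4789, 0.0005, 0.0924]
contact_force: [-0.1, 0.2, 0.1]
position: [0.4789, 0.0006, 0.0604]
contact_force: [-0.4, -0.0, -0.0]
```

```bash
python3 steer.py '0 0 .008 0;0 0 .008 0;0 0 .005 0'|grep -E 'pos|cont'; python3 steer.py '0 0 0 0'|grep -E 'pos|cont'
python3 - <<'E'
from h import *
K,T,img=grab('wrist','w9'); grab('scene','scene8')
C=np.array([.629,.0237]);yaw=.157
ex=np.array([np.cos(yaw),np.sin(yaw)]);ey=np.array([-ex[1],ex[0]])
W=lambda x,y,z:np.r_[C+ex*x+ey*y,z]
K,T,img=load('scene8')
for a in(.2,.5,1,1.5,2): print(a,proj(K,T,W(-.116-.06*np.sin(a),-.0,.103-.06*np.cos(a)))[0].round(0))
hsv=cv2.cvtColor(img,cv2.COLOR_RGB2HSV); f=lambda s,v:'#' if (s<50 and v>105) else ('.' if v<58 else ',' if v<75 else 'w' if s>80 else '+')
for r in range(175,225,2): print(r,''.join(f(*x) for x in hsv[r,225:285,1:]))
E
```

```text
position: [0.4791, 0.0005, 0.0398]
contact_force: [-1.7, -0.7, 1.9]
position: [0.4787, 0.0006, 0.0394]
contact_force: [-0.4, -0.5, 0.4]
0.2 [251. 208.]
0.5 [248. 208.]
1 [243. 208.]
1.5 [241. 204.]
2 [242. 198.]
175 wwwwwww,,,,...,++#+##########++,,,,,,,,,,,,,,,,,,,,,,,,,,,++
177 wwwwwwww........,,++++++++++,,..,,,,,,,,,,,,,,,,,,,,,,,,,,,,
179 wwwwwwww..........,.,,,,,++++,..++++,,,,,,,,,,,,,,,,,,,,,,,,
181 wwwwwwww,........,+++++++++,.....,++++,,,,,,,,,,,,,,,,,,,,,,
183 wwwwwwww,........................,,,++++,,,,,,,,,,,,,,,,,,,,
185 wwwwwwww.........................,,,,,+++++,,,,,,,,,,,,,,,,,
187 wwwwwwww,.......................++##++,,,++++,,,,,,,,,,,,,,,
189 wwwwwwww,.....................+#######++,,,++++,,,,,,,,,,,,,
191 wwwwwwww,....................,+##########+,,,++++,,,,,,,,,,,
193 wwwwwwwww,...................,+##########++,,,,,++++,,,,,,,,
195 wwwwwwwwwww,................++,+#####++,,,,,,,,,,,++++,,,,,,
197 wwwwwwwwwwwww,..............,+++++++,,,,,,,,,,,,,,,,++++,,,,
199 wwwwwwwwwwwwwww,.............,+++,..,,,,,,,,,,,,,,,,,,+++++,
201 wwwwwwwwwwwwwwwww..............,,.....,,,,,,,,,,,,,,,,,,,+++
203 wwwwwwwwwwwwwwwww,......................,,,,,,,,,,,,,,,,,,,,
205 wwwwwwwwwwwwwwwwww........................,,,,,,,,,,,,,,,,,,
207 wwwwwwwwwwwwwwwwww,..,,....,+...............,,,,,,,,,,,,,,,,
209 wwwwwwwwwwwwwwwwwwwww++...,+,..................,,,,,,,,,,,,,
211 wwwwwwwwwwwwwwwwwwwwww++,,++,....................,,,,,,,,,,,
213 wwwwwwwwwwwwwwwwwwwwwwwww++www,....................,,,,,,,,,
215 wwwwwwwwwwwwwwwwwwwwwwwwwwwwwwww,.................,..,,,,,,,
217 wwwwwwwwwwwwwwwwwwwwwwwwwwwwwwwwww,....................,,,,,
219 wwwwwwwwwwwwwwwwwwwwwwwwwwwwwwwwwwww,....................,,,
221 wwwwwwwwwwwwwwwwwwwwwwwwwwwwwwwwwwwwww,..................,,,
223 wwwwwwwwwwwwwwwwwwwwwwwwwwwwwwwwwwwwwwww,................,,,
```

Run:
```python
from h import *
C=np.array([.629,.0237]);yaw=.157
ex=np.array([np.cos(yaw),np.sin(yaw)]);ey=np.array([-ex[1],ex[0]])
W=lambda x,y,z:np.r_[C+ex*x+ey*y,z]
f=lambda s,v:'#' if (s<50 and v>105) else ('.' if v<58 else ',' if v<75 else 'w' if s>80 else '+')
K,T,img=load('scene8'); print(onz(K,T,[(260,190)],.108), 'pin',proj(K,T,W(-.116,0,.103)))
P=onz(K,T,[(260,190)],.108)[0][:2]-C; print('case xy',P@ex,P@ey)
for nm in('w8','w9'):
    K,T,img=load(nm); print(nm,'pin',proj(K,T,W(-.116,0,.103)).round(0))
    for a in(.2,.4,.6,1,1.5,2,2.4): print(a,[proj(K,T,W(-.116-.071*np.sin(a),y,.103-.071*np.cos(a)))[0].round(0).tolist() for y in(-.018,.018)])
    hsv=cv2.cvtColor(img,cv2.COLOR_RGB2HSV)
    for r in range(130,250,5): print(r,''.join(f(*x) for x in hsv[r,190:330:2,1:]))
```

```text
[[0.54812474 0.01627401 0.108     ]] pin [[253.66810395 195.73909219]]
case xy -0.08104165089234408 0.005310658106037171
w8 pin [[260. 227.]]
0.2 [[246.0, 195.0], [274.0, 195.0]]
0.4 [[245.0, 186.0], [274.0, 186.0]]
0.6 [[245.0, 177.0], [275.0, 177.0]]
1 [[244.0, 163.0], [276.0, 163.0]]
1.5 [[241.0, 157.0], [278.0, 157.0]]
2 [[239.0, 170.0], [281.0, 170.0]]
2.4 [[237.0, 196.0], [283.0, 196.0]]
130 wwwwwwwwwwwwwwwwwwwwwwwwwwwwwwwwwwwwwwwwwwwwwwwwwwwwwwwwwwwwwwwwwwwwww
135 wwwwwwwwwwwwwwwwwwwwwwwwwwwwwwwwwwwwwwwwwwwwwwwwwwwwwwwwwwwwwwwwwwwwww
140 wwwwwwwwwwwwwwwwwwwwwwwwwwwwwwwwwwwwwwwwwwwwwwwwwwwwwwwwwwwwwwwwwwwwww
145 wwwwwwwwwwwwwwwwwwwwwwwwwwwwwwwwwwwwwwwwwwwwwwwwwwwwwwwwwwwwwwwwwwwwww
150 wwwwwwwwwwwwwwwwwwwwwwwwwwwwwwwwwwwwwwwwwwwwwwwwwwwwwwwwwwwwwwwwwwwwww
155 wwwwwwwwwwwwwwwwwwwwwwwwwwwwwwwwwwwwwwwwwwwwwwwwwwwwwwwwwwwwwwwwwwwwww
160 wwwwwwwwwwwwwwwwwwwwwwwwwwwwwwwwwwwwwwwwwwwwwwwwwwwwwwwwwwwwwwwwwwwwww
165 wwwwwwwwwwwwwwwwwwwwwwwwwwwwwwwwwwwwwwwwwwwwwwwwwwwwwwwwwwwwwwwwwwwwww
170 wwwwwwwwwwwwwwwwwwwwwwwwwwwwwwwwwwwwwwwwwwwwwwwwwwwwwwwwwwwwwwwwwwwwww
175 wwwwwwwwwwwwwwwwwwwwwwww
[... 2472 characters left out ...]
wwwwwwwwwwwwwwwwwwwwwwwww
205 wwwwwwwwwwwwwwwwwwwwwwwwwwwwwwwwwwwwwwwwwwwwwwwwwwwwwwwwwwwwwwwwwwwwww
210 wwwwwwwwwwwwwwwwwwwwwwwwwwwwwwwwwwwwwwwwwwwwwwwwwwwwwwwwwwwwwwwwwwwwww
215 wwwwwwwwwwwwwwwwwwwwwwwwwwwwwwwwwwwwwwwwwwwwwwwwwwwwwwwwwwwwwwwwwwwwww
220 wwwwwwwwwwwwwwwwwwwwwwwwwwwwwwwwwwwwwwwwwwwwwwwwwwwwwwwwwwwwwwwwwwwwww
225 wwwwwwwwwwwwwwwwwwwwwwwwwwwwwwwwwwwwwwwwwwwwwwwwwwwwwwwwwwwwwwwwwwwwww
230 wwwwwwwwwwwwwwwwwwwwwwwwwwwwwwwwwwwwwwwwwwwwwwwwwwwwwwwwwwwwwwwwwwwwww
235 wwwwwwwwwwwwwwwwwwwwww+++#,.wwwwwwwwwwwwww..#++#+wwwwwwwwwwwwwwwwwwwww
240 wwwwwwwwwwwwwwwwwwwww#+++#..wwwwwwwwwwwwww..+++++wwwwwwwwwwwwwwwwwwwww
245 wwwwwwwwwwwwwww......+++++..+####+##+##+##...++++#.....wwwwwwwwwwwwwww
```

Before pressing, the hasp edge at row 192 put it at about 2.4 rad. Now its edge at row 244 puts it at about 0.4 rad. I'll push it toward the case.

```bash
python3 steer.py '-.006 0 0 0;-.006 0 0 0;-.005 0 0 0;0 0 0 0'|grep -E 'pos|cont'; python3 steer.py '-.003 0 0 0;0 0 0 0;0 0 0 0'|grep -E 'pos|cont'; python3 steer.py '-.002 0 0 0;0 0 0 0;0 0 0 0'|grep -E 'pos|cont'
```

```text
position: [0.4979, 0.0033, 0.0408]
contact_force: [-1.6, 0.5, -0.7]
position: [0.4981, 0.0034, 0.0407]
contact_force: [-5.0, -1.4, 0.5]
position: [0.4979, 0.0036, 0.0405]
contact_force: [-8.3, -2.8, 2.5]
```

```bash
python3 steer.py '-.003 0 0 0;-.002 0 0 0;0 0 0 0;0 0 0 0'|grep -E 'pos|cont'
python3 - <<'E'
from h import *
C=np.array([.629,.0237]);yaw=.157
ex=np.array([np.cos(yaw),np.sin(yaw)]);ey=np.array([-ex[1],ex[0]])
W=lambda x,y,z:np.r_[C+ex*x+ey*y,z]
f=lambda s,v:'#' if (s<50 and v>105) else ('.' if v<58 else ',' if v<75 else 'w' if s>80 else '+')
K,T,img=grab('wrist','w10')
for a in(0,.1,.2,.3): print(a,[proj(K,T,W(-.116-.071*np.sin(a),y,.103-.071*np.cos(a)))[0].round(0).tolist() for y in(-.018,.018)])
print('staple',proj(K,T,W(-.124,0,.066)).round(0),'front bottom',proj(K,T,W(-.11,0,0)).round(0))
hsv=cv2.cvtColor(img,cv2.COLOR_RGB2HSV)
for r in range(200,330,4): print(r,''.join(f(*x) for x in hsv[r,200:320,1:]))
E
```

```text
position: [0.4974, 0.0044, 0.0397]
contact_force: [-17.5, -4.0, 6.9]
0 [[232.0, 254.0], [284.0, 254.0]]
0.1 [[231.0, 245.0], [284.0, 245.0]]
0.2 [[231.0, 236.0], [285.0, 236.0]]
0.3 [[230.0, 227.0], [285.0, 227.0]]
staple [[258. 270.]] front bottom [[258. 242.]]
200 wwwwwwwwwwwwwwwwwwwwwwwwwwwwwwwwwwwwwwwwwwwwwwwwwwwwwwwwwwwwwwwwwwwwwwwwwwwwwwwwwwwwwwwwwwwwwwwwwwwwwwwwwwwwwwwwwwwwwwww
204 wwwwwwwwwwwwwwwwwwwwwwwwwwwwwwwwwwwwwwwwwwwwwwwwwwwwwwwwwwwwwwwwwwwwwwwwwwwwwwwwwwwwwwwwwwwwwwwwwwwwwwwwwwwwwwwwwwwwwwww
208 wwwwwwwwwwwwwwwwwwwwwwwwwwwwwwwwwwwwwwwwwwwwwwwwwwwwwwwwwwwwwwwwwwwwwwwwwwwwwwwwwwwwwwwwwwwwwwwwwwwwwwwwwwwwwwwwwwwwwwww
212 wwwwwwwwwwwwwwwwwwwwwwwwwwwwwwwwwwwwwwwwwwwwwwwwwwwwwwwwwwwwwwwwwwwwwwwwwwwwwwwwwwwwwwwwwwwwwwwwwwwwwwwwwwwwwwwwwwwwwwww
216 wwwwwwwwwwwwwwwwwwwwwwwwwwwwwwwwwwwwwwwwwwwwwwwwwwwwwwwwwwwwwwwwwwwwwwwwwwwwwwwwwwwwwwwwwwwwwwwwwwwwwwwwwwwwwwwwwwwwwwww
220 wwwwwwwwwwwwwwwwwwwwwwwwwwwwwwwwwwwwwwwwwwwwwwwwwwwwwwwwwwwwwwwwwwwwwwwwwwwwwwwwwwwwwwwwwwwwwwwwwwwwwwwwwwwwwwwwwwwwwwww
224 wwwwwwwwwwwwwwwwwwwwwwwwwwwwwwwwwwwwwwwwwwwwwwwwwwwwwwwwwwwwwwwwwwwwwwwwwwwwwwwwwww
[... 2587 characters left out ...]
+++++++++++++++++++++++++++++++++++++,.....................................
312 .....................................+#+++++++++++++++++++++++++++++++++++++++++++,.....................................
316 .....................................,++++++++++++++++++++++++++++++++++++++++++++,.....................................
320 .....................................+++++++#++++++++++++++++++++++++++++++++++++++.....................................
324 ..........................................,.,,,++###+##+#+++++#+++#+###++++,............................................
328 ..............................................................................................................,.........
```

The tab edge is at row 251, where φ≈0 predicts about 251, and the staple shows through the slot. I'll back off, check the scene camera and hand in.

```bash
python3 steer.py '.01 0 0 0;.03 0 0 0;.03 0 0 0;0 0 -.03 0;0 0 -.03 0'|grep -E 'pos|cont'; python3 steer.py '0 0 -.04 0;0 0 -.04 0;0 0 -.04 0;0 0 0 0;0 0 0 0'|grep -E 'clock|pos|cont'
python3 - <<'E'
from h import *
C=np.array([.629,.0237]);yaw=.157
ex=np.array([np.cos(yaw),np.sin(yaw)]);ey=np.array([-ex[1],ex[0]])
W=lambda x,y,z:np.r_[C+ex*x+ey*y,z]
f=lambda s,v:'#' if (s<50 and v>105) else ('.' if v<58 else ',' if v<75 else 'w' if s>80 else '+')
K,T,img=grab('wrist','w11')
for a in(0,.1,.2): print(a,[proj(K,T,W(-.116-.071*np.sin(a)-.002,y,.103-.071*np.cos(a)))[0].round(0).tolist() for y in(-.018,.018)])
for a in(0,.05,.1): print('lid',a,[proj(K,T,W(.11-.222*np.cos(a),y,.1+.222*np.sin(a)))[0].round(0).tolist() for y in(-.147,.147)])
hsv=cv2.cvtColor(img,cv2.COLOR_RGB2HSV)
for r in range(214,270,3): print(r,''.join(f(*x) for x in hsv[r,160:360:2,1:]))
# bench items: compare top before/after
a=load('top0')[2].astype(int);b=grab('top','top9')[2].astype(int)
m=(np.abs(a-b).sum(2)>70).astype(np.uint8); k,l,st,ce=cv2.connectedComponentsWithStats(m)
print([(s.tolist()) for s in st[1:] if s[4]>40])
E
```

```text
position: [0.4336, -0.0058, 0.0998]
contact_force: [2.4, -0.9, 0.1]
clock: 25.2
position: [0.4407, -0.0067, 0.2243]
contact_force: [-0.8, 0.1, -2.0]
0 [[248.0, 225.0], [274.0, 225.0]]
0.1 [[248.0, 220.0], [274.0, 220.0]]
0.2 [[248.0, 215.0], [274.0, 216.0]]
lid 0 [[136.0, 251.0], [386.0, 252.0]]
lid 0.05 [[131.0, 256.0], [391.0, 257.0]]
lid 0.1 [[127.0, 262.0], [395.0, 263.0]]
214 wwwwwwwwwwwwwwwwwwwwwwwwwwwwwwwwwwwwwwwwwwwwwwwwwwwwwwwwwwwwwwwwwwwwwwwwwwwwwwwwwwwwwwwwwwwwwwwwwwww
217 wwwwwwwwwwwwwwwwwwwwwwwwwwwwwwwwwwwwwwwwwwwwwwwwwwwwwwwwwwwwwwwwwwwwwwwwwwwwwwwwwwwwwwwwwwwwwwwwwwww
220 wwwwwwwwwwwwwwwwwwwwwwwwwwwwwwwwwwwwwwwwwwwwwwwwwwwwwwwwwwwwwwwwwwwwwwwwwwwwwwwwwwwwwwwwwww++++wwwww
223 www..,++++++++++..,,.......,..,.....,,,,...,,++,,,,,,,,,,,,,..,.,.,,.,,,,,,.,..,,..,,,++++++++++.,,w
226 ww..+++++++++++....,,.,,.,,,,,,,,,,,,,,,,,,.+++++++++++++.,,.,.,,..,.,.,,,,,,.,,..,..,,++++++++++,..
229 ,..+++++++++++.,,.,,,,,,,,,,,,,,.,,,,.,,,,,,+++++#++++++++,,,.,,..,.,,,,,,,,.,.,,,,,.,.,+++++++++++.
232 .,+++++++++++,.,,.,,,,,..,,,,..,.,.,.+++++..++++##++##+++..++++.,,,,,,,,,,.,..,,,,,,,,
[... 991 characters left out ...]
.......,####,...##############....####+.......###########################
265 #########################+...........+#+...##############....##,..........,#########################
268 ########################..............#+...##############....#..............+#######################
[[282, 146, 8, 15, 55], [249, 157, 22, 5, 49], [217, 163, 23, 6, 56], [229, 163, 60, 58, 1637], [267, 164, 10, 26, 151], [223, 170, 27, 19, 151], [137, 172, 41, 43, 909], [207, 173, 12, 21, 116], [323, 178, 24, 37, 429], [212, 181, 17, 22, 140], [19, 215, 265, 169, 14573], [217, 295, 11, 37, 168], [56, 297, 9, 12, 62], [43, 308, 20, 21, 148], [36, 318, 41, 58, 899], [280, 345, 8, 33, 129], [269, 368, 10, 12, 50]]
```

```bash
python3 -c "
from rig import manip
print(manip.sign_off())"
```

```text
the job is handed in; nothing more can be done
None
```

The spare chisel is in the formerly empty cell (cell2), the lid is shut and the hasp is flat over the staple; I handed the job in at about 25 s of the 72 s, and `sign_off()` returned no verdict.

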